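# Feed a vial puck down the chute to the escapement stop

## Task

Pick up the sample puck with the capped vial, set it upright in the loading end of the sloping feeder channel and let go of it there. Then push it, sliding, down the channel, past the sprung retaining roller, until it rests against the escapement stop in the head, without forcing the stop, and back away so that it stays there. Keep the vial upright and leave everything else on the bench where it stands.

Things in the scene. Friction and masses are not known exactly. Their poses are not given: they have to be found in the camera images.
- puck: sample puck: a white plastic disc 46 mm across, 20 mm high, with a capped glass vial standing in its centre (glass 21 mm across, 20 to 34 mm up; grey cap 24 mm across, 34 to 52 mm up). 80 to 160 g, upright on the bench. Origin: centre of its underside; z along its axis, up. Round: yaw does not matter.
- channel: chute: steel channel 260 mm long, open on top, 50 wide inside, walls 4 thick, 14 high, tilted 15 degrees. In its loading end, the first 90 mm, the walls flare out at 45 degrees from 12 mm up, to 20 mm high and 70 wide. Origin: on the floor, middle of the upper end, 104 mm above the bench; x downhill along the floor, y across, z square to it. Friction holds a puck where it is left. Fixed.
- roller_foot (a point): where a white retaining roller (12 mm across, 3 to 15 mm above the floor) stands 8 mm proud of the channel's +y wall, 115 mm from the upper end; the point is on the floor at the wall, axes as the channel's. The roller is sprung sideways and yields as a puck is pushed past, which takes some 2 to 6 N along the slope: that is not yet the stop.
- head: escapement head: grey, 86 mm wide, its top 27 mm above the channel floor, round the channel's lower end; it carries the stop. Axes as the channel's. Origin: on the middle of the channel floor, 175 mm from the upper end: the furthest uphill that the face of the stop can stand.
- stop_range (a point): on the middle of the channel floor, 30 mm downhill of the head's origin: the furthest downhill that the stop's face can stand. The stop, a steel plate (42 mm wide, 2 to 18 mm above the floor), is clamped anywhere between the two: not measured, feel for it. It gives on a damped spring, 4 N per mm, 6 mm of travel. More than 14 N of the puck on it forces the escapement.
- spare: empty sample carrier: the same white plastic disc as the puck's, 46 mm across, 20 mm high, but with no vial standing in it. Leave it alone. Origin: centre of its underside.
- beaker: small glass beaker, 56 mm across the rim, 65 mm high, empty, may stand near the puck. Leave it alone. Origin: centre of its underside.
- cup: clear plastic cup, 64 mm across, 70 mm high. Leave it alone. Origin: centre of its underside.
- bottle_a: white plastic buffer bottle, 68 mm across, 190 mm high. Leave it alone. Origin: centre of its underside.
- jar: amber glass jar with lid, 52 mm across, 60 mm high. Leave it alone. Origin: centre of its underside.
Not all that is in view belongs to the job. What is shaped like the puck but purple is not meant.

How it is judged:
On the way, in this order (a step that is already met when the one before it is completed fails the run):
1. the puck stands in the loading end of the channel (its centre 20 to 95 mm from the upper end), flat on the floor, and is let go (y of puck in the frame of channel between -0.004 and 0.004 m and z of puck in the frame of channel between -0.004 and 0.004 m and angle between the z axis of puck and the z axis of channel, either way round below 0.12 rad and x of puck in the frame of channel between 0.02 and 0.095 m and contact force between puck and the fingers below 0.1 N), for 0.2 s.
2. the puck slides, flat in the channel, by the retaining roller (its centre 98 to 125 mm from the upper end) (y of puck in the frame of channel between -0.004 and 0.004 m and z of puck in the frame of channel between -0.004 and 0.004 m and angle between the z axis of puck and the z axis of channel, either way round below 0.12 rad and x of puck in the frame of channel between 0.098 and 0.125 m).
3. the puck, flat in the channel, has been pushed past the retaining roller (y of puck in the frame of channel between -0.004 and 0.004 m and z of puck in the frame of channel between -0.004 and 0.004 m and angle between the z axis of puck and the z axis of channel, either way round below 0.12 rad and x of puck in the frame of channel above 0.128 m).
At the end, for the whole second after the job is handed in: the puck lies flat on the channel floor (underside within 4 mm, axis within 0.12 rad, within 4 mm of the channel's middle), past the roller, at rest and leaning against the stop (contact force above 0.05 N) (y of puck in the frame of channel between -0.004 and 0.004 m and z of puck in the frame of channel between -0.004 and 0.004 m and angle between the z axis of puck and the z axis of channel, either way round below 0.12 rad and x of puck in the frame of channel above 0.14 m and contact force between puck and head above 0.05 N and linear speed of puck below 0.01 m/s); the robot touches nothing.
It fails at once if the puck presses the stop with more than 14 N (contact force between puck and head above 14 N).
It fails at once if the puck is tipped more than 45 degrees (angle between puck's own z axis and vertical above 0.79 rad).
It fails at once if another thing on the bench is moved more than 20 mm (distance of any of spare, beaker, cup, bottle_a, jar from where it was at the start of the episode above 0.02 m).
It also fails if it takes over 61 s, if anything falls off the work surface, if the arm or the gripper's body presses on something with over 40 N, if the wrist force passes 120 N, or if a joint passes its speed limit or range.

## Robot

A 6-joint arm with a two-finger parallel gripper is mounted at the origin on the work surface. World frame = base frame: x ahead of the robot, y to its left, z up, the work surface at z = 0. Lengths are in m, angles in rad, forces in N, time in s.
With the tool pointing down it reaches from about 0.375 to 0.9 m from the base axis. Payload 3.1 kg.
Tool frame: the origin (TCP) lies between the finger pads; the fingertips stand 19 mm ahead of it and the grasp point (between the pads) is the TCP; z points along the fingers, y is the line along which they close (so a half turn about z gives the same grasp; the last joint's range is limited). The gripper opens to 87 mm and grips with 3 to 60 N. Pads are 19 mm wide; open, the fingers measure 117 mm over their backs; the gripper's body (75 mm by 190 mm) begins 51 mm behind the grasp point.
Start: joints at [-1.369, 0.527, 1.433, -0, 1.181, -0.178], TCP at [0.232, -0.58, 0.242] pointing down, gripper open.
Joint ranges: [-3.08, 3.08], [-0.75, 2.2], [0.22, 2.44], [-1.43, 4.57], [0, 2.65], [-2.85, 2.85]. Speed limits (rad/s): [2.79, 2.79, 3.14, 3.14, 3.14, 3.14].

## Interface

Orientations are given as a unit quaternion [x, y, z, w].
In Python, from rig import robot, camera, camera_info, hand_in gives the robot as it stands.
- The arm moves only by the shell command python3 -m handwheel 'ROWS' [FORCE]. ROWS is a JSON object of lists of equal length, an entry for each row: "hand": the opening, from 0 (shut) to 1 (fully open); "translation": the shift along the world's x, y, z in mm, a list of three; "turn": the turn, a rotation vector about the world's x, y, z in rad, a list of three. In form: {"hand": [hand, ...], "translation": [[tx, ty, tz], ...], "turn": [[ax, ay, az], ...]}. A call has 1 to 12 rows; each row is the pose to reach, as a shift and turn from the pose commanded when the call began; what a row does not reach only later rows make up. A row lasts 1/12 s, in which the tool goes at most 41.7 mm and 7.16 degrees, less where a joint would pass 70% of its speed; a pose out of reach is approached as far as the arm can. A call with a gripper value outside its range is refused whole. The fingers move at their own pace and stop on an object; FORCE is the grip in N (left out, the last holds). Time passes only in rows, so rows that repeat a pose let the fingers close. It gives the time, the measured TCP pose, the force, the opening and the grip force at its end, in the units of the state.
- robot.get_obs(): the state, without advancing time (a new reading comes with each control period).
- camera(name): name is "scene" or "top"; returns (picture, depth): 400x640x3 uint8, red, green, blue; 400x640 float32, m along the optical axis (not along the pixel's ray), 0 where there is no reading.
- camera_info(name): a dict with "vertical_fov" (degrees; the focal length in pixels is half the picture's height over the tangent of half this angle, whatever the lens; pixels are square), "cx", "cy" (the principal point, pixels), "world_from_camera" (4x4, takes a point from camera to world coordinates). Camera axes: x right, y down, z forward; pixel columns grow to the right and rows downward; lengths in m; the calibration is good to about 2 mm. A picture is of the moment at which its call begins. camera_info takes no time and is no camera call.
- hand_in(): hands the job in; it is judged then, once.
The state is a dict: "time": time; "q": joint angles; "joint_velocities": joint speeds; "joint_torque": joint torques, N m; "position": TCP position; "tool_rot": TCP orientation; "ft_force": force on the tool from outside, world axes, zero at the start; "moment": the same for the moment, N m; "grip_width": finger opening in m; "grip_force": force on a finger pad.
Only numpy, scipy, OpenCV 4.12 (cv2) and the standard library are available. Lean on these libraries where they do the work, as an engineer would, in place of code of your own. Each camera call takes 0.05 s, during which the arm holds its last target. There are 200 camera calls.

## Working session

There is one attempt and no reset: what is moved stays moved. The work goes in short steps, Python scripts to look and compute and a shell command to move; the robot and the scene stay as the last step left them, time stands still between calls to the robot, and variables do not carry over. Pictures are saved under pics/ and viewed, at most 10 in all, crops included, and the job is handed in when it is done.

```bash
ls; mkdir -p pics
cat > h.py <<'E'
import numpy as np, cv2
from rig import robot, camera, camera_info, hand_in
def grab(n,save=None):
    p,d=camera(n); i=camera_info(n)
    f=p.shape[0]/2/np.tan(np.radians(i["vertical_fov"])/2)
    v,u=np.mgrid[:p.shape[0],:p.shape[1]]
    c=np.stack([(u-i["cx"])/f*d,(v-i["cy"])/f*d,d],-1)
    T=np.array(i["world_from_camera"]); w=c@T[:3,:3].T+T[:3,3]
    w[d==0]=np.nan
    if save: cv2.imwrite(save,p[...,::-1])
    return p,d,w
E
python3 - <<'E'
from h import *
for n in("scene","top"):
    p,d,w=grab(n,f"pics/{n}0.png"); i=camera_info(n); print({k:np.round(v,3).tolist() if not isinstance(v,str) else v for k,v in i.items()})
    np.save(n+"0.npy",w)
print(robot.get_obs())
E
```

```text
pics
{'vertical_fov': 50.221, 'cx': 317.312, 'cy': 198.993, 'world_from_camera': [[0.87, 0.355, -0.342, 0.944], [0.494, -0.63, 0.599, -0.683], [-0.003, -0.69, -0.724, 0.783], [0.0, 0.0, 0.0, 1.0]]}
{'vertical_fov': 56.963, 'cx': 319.36, 'cy': 198.776, 'world_from_camera': [[0.027, -0.996, 0.08, 0.542], [-0.999, -0.029, -0.025, -0.114], [0.027, -0.079, -0.997, 0.955], [0.0, 0.0, 0.0, 1.0]]}
{'time': 0.1, 'q': array([-1.36849625e+00,  5.28394904e-01,  1.43378147e+00, -6.71413126e-06,
        1.18138372e+00, -1.78503947e-01]), 'joint_velocities': array([ 0.00025352, -0.00085712, -0.00223326,  0.0001589 , -0.00082846,
        0.00284757]), 'joint_torque': array([ 1.99979222e-04, -4.40984058e+01, -1.77151269e+01,  6.34230673e-02,
        5.33920771e-02, -4.09780080e-05]), 'position': array([ 0.23218802, -0.57959906,  0.24065379]), 'tool_rot': array([ 9.81927516e-01,  1.89254818e-01, -1.48083440e-05, -9.83613723e-04]), 'ft_force': array([0.52144155, 1.13624161, 0.20757074]), 'moment': array([-0.00217528,  0.0249154 , -0.01199753]), 'grip_force': 0.0, 'grip_width': 0.08714816765442263}
```

View pics/top0.png

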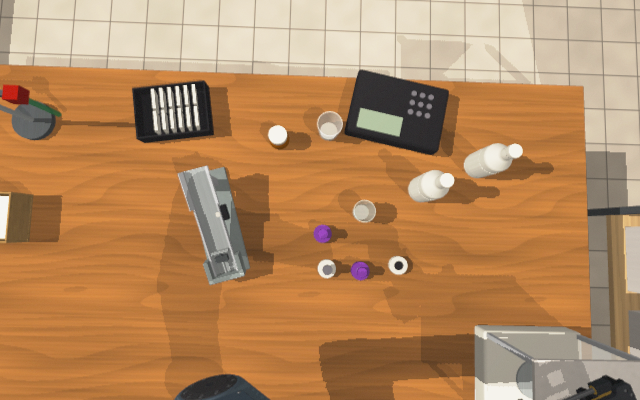

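View pics/scene0.png

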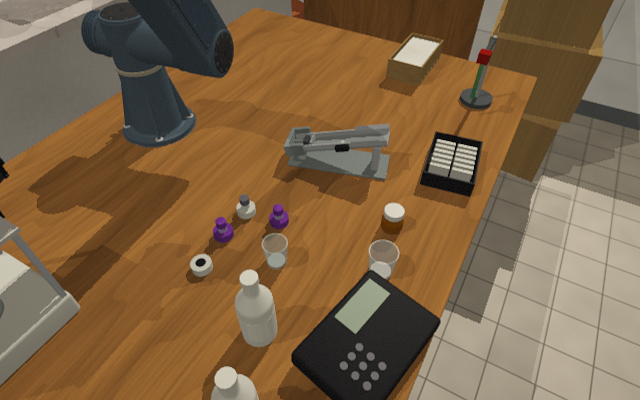

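Candidates in the top view: white disc with grey cap at (327,269), white disc with a dark hole at (398,265), and purple lookalikes at (322,233) and (361,270). The one at (327,269) fits because it is white with a grey-capped vial; (398,265) is the empty spare. The channel runs from its upper end at (197,172) to the head at (225,265), with the roller at (223,212).

Run:
```python
from h import *
a=cv2.imread("pics/top0.png"); s=cv2.imread("pics/scene0.png")
c1=cv2.resize(a[150:300,165:285],None,fx=4,fy=4,interpolation=cv2.INTER_CUBIC)
c2=cv2.resize(s[185:285,185:295],(320,300),interpolation=cv2.INTER_CUBIC)
c3=cv2.resize(s[110:190,275:400],(320,300),interpolation=cv2.INTER_CUBIC)
cv2.imwrite("pics/crop1.png",np.hstack([c1,np.vstack([c2,c3])]))
w=np.load("top0.npy");
for n in("top","scene"):
    w=np.load(n+"0.npy")
    # puck-region objects: cluster by height
    for nm,x0,x1,y0,y1 in([("puck",312,342,254,285),("spare",384,412,252,280),("pur1",310,335,222,246),("pur2",348,374,258,283),("beak",350,380,196,226)] if n=="top" else [("puck",232,260,192,222),("spare",188,216,252,279)]):
        q=w[y0:y1,x0:x1].reshape(-1,3); q=q[q[:,2]>.006]
        for lo,hi in((.014,.024),(.046,.06)):
            k=q[(q[:,2]>lo)&(q[:,2]<hi)]
            if len(k)>8:print(n,nm,lo,len(k),k.mean(0).round(4),k.min(0).round(3),k.max(0).round(3))
w=np.load("top0.npy")
# channel wider region
q=w[155:290,172:275].reshape(-1,3);q=q[q[:,2]>.02]
print(q.min(0),q.max(0),len(q))
```

```text
top puck 0.014 182 [ 0.444  -0.1592  0.0206] [ 0.421 -0.182  0.015] [ 0.465 -0.139  0.024]
top puck 0.046 79 [ 0.4429 -0.1599  0.0522] [ 0.432 -0.172  0.048] [ 0.454 -0.15   0.056]
top spare 0.014 262 [ 0.4559 -0.3406  0.0203] [ 0.435 -0.364  0.014] [ 0.477 -0.318  0.024]
top pur1 0.014 176 [ 0.5301 -0.1468  0.0205] [ 0.508 -0.169  0.016] [ 0.551 -0.126  0.024]
top pur1 0.046 74 [ 0.5303 -0.1471  0.0524] [ 0.518 -0.158  0.046] [ 0.54  -0.136  0.057]
top pur2 0.014 180 [ 0.4402 -0.2432  0.0205] [ 0.418 -0.267  0.015] [ 0.46  -0.222  0.024]
top pur2 0.046 75 [ 0.4396 -0.2445  0.0521] [ 0.429 -0.255  0.046] [ 0.451 -0.232  0.055]
top beak 0.014 24 [ 0.5904 -0.2575  0.0195] [ 0.568 -0.268  0.014] [ 0.609 -0.224  0.024]
top beak 0.046 44 [ 0.5908 -0.2564  0.0534] [ 0.565 -0.27   0.046] [ 0.612 -0.22   0.06 ]
scene puck 0.014 160 [ 0.4489 -0.1647  0.0207] [ 0.421 -0.182  0.014] [ 0.467 -0.137  0.024]
scene puck 0.046 75 [ 0.4446 -0.1608  0.0523] [ 0.433 -0.172  0.046] [ 0.455 -0.147  0.057]
scene spare 0.014 315 [ 0.4575 -0.3419  0.0209] [ 0.433 -0.364  0.014] [ 0.479 -0.318  0.024]
[0.40324982 0.03806121 0.02098084] [0.68094277 0.18543257 0.12397085] 3732
```

View pics/crop1.png

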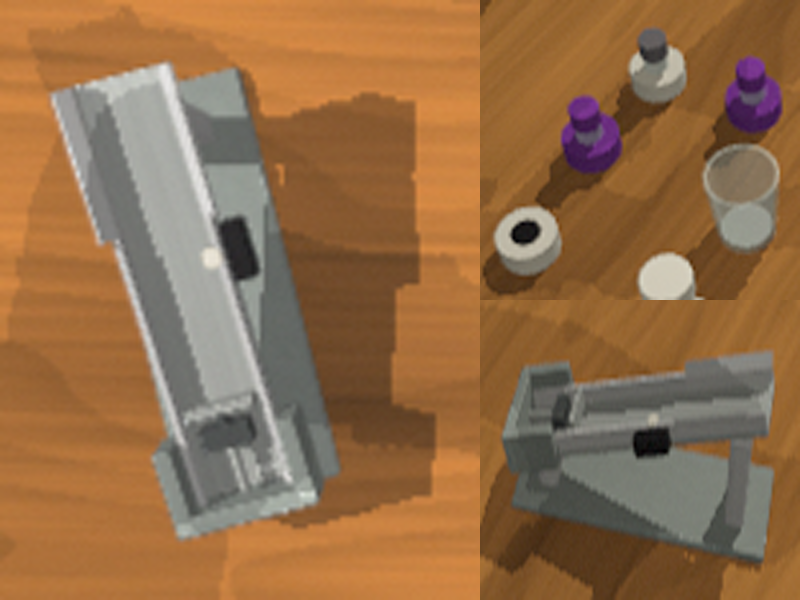

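The crop confirms it: the puck is the white disc with grey-capped vial, upright beside the purple pair, and the spare has only a dark hole. Channel runs down the picture; the roller (white, crop (210,258)) is on its right wall, which agrees with +y.

```bash
cat > fit.py <<'E'
from h import *
from scipy.optimize import least_squares
from scipy.spatial.transform import Rotation as R
def rot(yaw): return R.from_euler("ZY",[yaw,np.radians(15)]).as_matrix()
def seg(p,a,b):
    a=np.array(a);b=np.array(b);t=np.clip(((p-a)@(b-a))/((b-a)@(b-a)),0,1)
    return np.linalg.norm(p-a-t[:,None]*(b-a),axis=1)
def poly(p,P): return np.min([seg(p,P[i],P[i+1]) for i in range(len(P)-1)],0)
PL=[(0,0),(25,0),(25,14),(29,14),(29,0)]
PF=[(0,0),(25,0),(25,12),(33,20)]
def loc(w,v): return (w-np.array([v[0],v[1],.104+v[3]]))@rot(v[2])*1e3
def res(v,w,L0):
    l=loc(w,v); p=np.c_[abs(l[:,1]),l[:,2]]
    return np.where(L0[:,0]>93,poly(p,PL),poly(p,PF))
if __name__=="__main__":
  for n in("top","scene"):
    w=np.load(n+"0.npy").reshape(-1,3); w=w[np.isfinite(w[:,0])]
    v=np.array([.665,.145,np.pi+.27,0])
    if n=="scene": v=vt.copy()
    for k in range(8):
        l=loc(w,v); m=(l[:,0]>8)&(l[:,0]<158)&(abs(l[:,1])<(33 if k>2 else 45))&(l[:,2]>-5)&(l[:,2]<23)
        s=least_squares(res,v,args=(w[m],l[m]),loss="soft_l1",x_scale=[.01,.01,.05,.01]); v2=s.x
        # x0 along the axis from upper end of floor
        l=loc(w,v2); f=l[(abs(l[:,1])<18)&(abs(l[:,2])<4)&(l[:,0]>-40)&(l[:,0]<100)]
        q=np.mean([f[(f[:,1]>=a)&(f[:,1]<a+4),0].min() for a in range(-18,18,4)])
        e=rot(v2[2])[:,0]; v=v2.copy(); v[:2]+=e[:2]*q/1e3; v[3]=v2[3]+e[2]*q/1e3
    if n=="top": vt=v
    l=loc(w,v); r=l[(l[:,0]>170)&(l[:,0]<270)&(abs(l[:,1])<45)&(l[:,2]>24)&(l[:,2]<30)]
    print(n,v.round(4),m.sum(),abs(s.fun).mean(),"q",q,"head top x",r[:,0].min(),r[:,0].max(),"y",r[:,1].min(),r[:,1].max())
    r=l[(l[:,0]>145)&(l[:,0]<245)&(abs(l[:,1])<18)]
    for a in range(145,245,5):
        b=r[(r[:,0]>=a)&(r[:,0]<a+5),2]
        if len(b): print(a,np.percentile(b,[10,50,90]).round(1),end=" ")
    r=l[(abs(l[:,0]-115)<12)&(l[:,1]>10)&(l[:,1]<24)&(l[:,2]>5)]; print("\nroller",len(r),r.mean(0))
E
python3 fit.py
```

```text
Traceback (most recent call last):
  File "fit.py", line 25, in <module>
    q=np.mean([f[(f[:,1]>=a)&(f[:,1]<a+4),0].min() for a in range(-18,18,4)])
               ~~~~~~~~~~~~~~~~~~~~~~~~~~~~~~~~~^^
ValueError: zero-size array to reduction operation minimum which has no identity
```

```bash
python3 - <<'E'
s=open("fit.py").read()
a=s.index("        s=least_squares"); b=s.index("        # x0")
s=s[:a]+'''        V=lambda t:np.r_[v[:2],v[2]+t[2],v[3]]+np.r_[np.c_[rot(v[2])[:,1],rot(v[2])[:,2]]@t[:2],0][[0,1,3,2]]
        if m.sum()<50: print(k,m.sum(),l.min(0),l.max(0))
        s=least_squares(lambda t:res(V(t),w[m],l[m]),[0,0,0],loss="soft_l1",x_scale=[.01,.01,.05]); v2=V(s.x)
'''+s[b:]
s=s.replace("q=np.mean([f[(f[:,1]>=a)&(f[:,1]<a+4),0].min() for a in range(-18,18,4)])","q=np.median([g[:,0].min() for a in range(-18,18,4) if len(g:=f[(f[:,1]>=a)&(f[:,1]<a+4)])])")
open("fit.py","w").write(s)
import numpy as np
w=np.load("top0.npy"); print(w[170,192],w[166,207],w[173,178],w[214,217],w[240,222],w[262,222])
E
python3 fit.py
```

```text
[0.66804465 0.16033236 0.10406327] [0.67557436 0.12142404 0.12189448] [0.65732327 0.18474509 0.12397085] [0.56867518 0.10206069 0.08838346] [0.50754767 0.09471723 0.05794216] [0.45499171 0.0929341  0.05492367]
top [6.7190e-01 1.5500e-01 3.4297e+00 4.0000e-04] 1785 1.102585188189217 q 3.6251122640603405e-08 head top x 215.70034946201167 269.9618914538803 y -42.53858622977009 43.86135980420016
145 [-1.3 -0.1  1.3] 150 [-2.  -0.3  2.1] 155 [-1.8  0.2  2.5] 160 [-1.4 -0.   2.6] 165 [-1.6  0.2  2.4] 170 [-2.6 -0.2  1.7] 175 [-1.3 -0.   1.5] 180 [-1.9  0.1  1.7] 185 [-2.1 -0.5  2. ] 190 [-1.2  0.2  2.1] 195 [-1.2  1.2 15.1] 200 [ 3.4 17.7 19.6] 205 [13.1 15.3 17. ] 210 [-0.7 10.9 18.1] 215 [ 1.  17.7 19.2] 220 [ 6.9 17.8 20.2] 225 [-0.9 16.5 17.9] 230 [-1.4  2.8 14.9] 235 [-1.8  0.7 12.8] 240 [-2.   0.8 14.8] 
roller 12 [113.71545949  21.26298874  14.64822204]
scene [6.7330e-01 1.5460e-01 3.4288e+00 1.3000e-03] 1042 1.5299660966720268 q -2.995387071699368e-07 head top x 216.46947741997187 269.82649992794575 y -43.940445960501656 44.539196076646505
145 [-60.9 -57.8   0.7] 150 [-58.9 -56.3   0.8] 155 [-59.1 -55.6   0.7] 160 [-56.1 -54.3   1.8] 165 [-54.7 -52.9   0.9] 170 [-54.3 -51.6   1.2] 175 [-52.3 -50.7   1.9] 180 [-51.7 -48.1   0.8] 185 [-50.3 -46.5   1. ] 190 [-49.  -45.8   1.1] 195 [-47.6 -21.5  13.7] 200 [-45.1   7.9  19.1] 205 [-46.4 -44.2 -30. ] 210 [-42.3   7.8  17.9] 215 [-41.7   9.5  19.6] 220 [-40.5   7.6  19.3] 225 [-39.4 -37.6  17.3] 230 [-36.8 -34.2  13.4] 235 [-0.3  7.2 14.2] 240 [ 0.6 11.8 14.4] 
roller 10 [115.37530419  20.51838238  14.96694982]
```

Both cameras give the channel origin at about (0.6725, 0.155, 0.104) with yaw 3.429, and the puck at (0.4435, -0.160). Going above the puck now.

```bash
python3 -m handwheel '{"hand":[0.55,0.55,0.55,0.55,0.55,0.55,0.55,0.55,0.55,0.55,0.55,0.55],"translation":[[15,30,0],[33,66,0],[51,102,0],[69,138,0],[87,174,0],[105,210,0],[123,246,0],[141,282,0],[159,318,0],[177,354,0],[195,390,0],[211,420,0]],"turn":[[0,0,-0.093],[0,0,-0.093],[0,0,-0.093],[0,0,-0.093],[0,0,-0.093],[0,0,-0.093],[0,0,-0.093],[0,0,-0.093],[0,0,-0.093],[0,0,-0.093],[0,0,-0.093],[0,0,-0.093]]}' 15
python3 -m handwheel '{"hand":[0.55,0.55,0.55,0.55,0.55,0.55],"translation":[[0,0,-30],[0,0,-60],[0,0,-90],[0,0,-110],[0,0,-120],[0,0,-120]],"turn":[[0,0,0],[0,0,0],[0,0,0],[0,0,0],[0,0,0],[0,0,0]]}'
python3 - <<'E'
from h import *
p,d,w=grab("scene"); o=robot.get_obs(); print(o["position"],o["tool_rot"],o["grip_width"],o["ft_force"])
c=p[120:280,170:340]; cv2.imwrite("pics/above.png",cv2.resize(c[...,::-1],(595,560)))
E
```

```text
time: 1.1
position: [0.4434, -0.1574, 0.2414]
tool_rot: [0.99, 0.144, -0.0, -0.001]
ft_force: [-0.2, 0.2, 0.1]
grip_width: 0.0478
grip_force: 0.0
time: 1.6
position: [0.4417, -0.1591, 0.1192]
tool_rot: [0.99, 0.143, -0.002, -0.002]
ft_force: [-0.1, -0.3, 0.4]
grip_width: 0.0481
grip_force: 0.0
[ 0.44248844 -0.15962546  0.12036443] [ 0.98966244  0.14340504 -0.00133626 -0.00120708] 0.04768264088392595 [-0.25831825  0.42956882  0.8042743 ]
```

View pics/above.png

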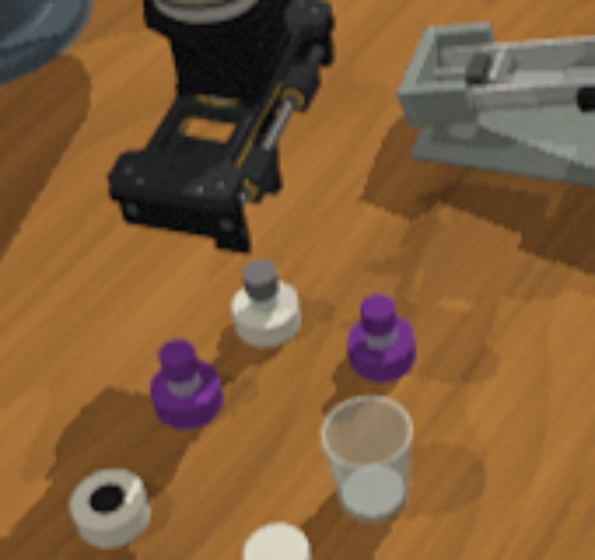

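The gripper is centred above the puck (cap at (260,275) in the crop), with both purple decoys clear. Descending to the cap and gripping.

```bash
python3 -m handwheel '{"hand":[0.55,0.55,0.55,0.55,0.55,0.1,0.1,0.1,0.1,0.1,0.1],"translation":[[1,0,-25],[1,0,-50],[1,0,-70],[1,0,-77],[1,0,-77],[1,0,-77],[1,0,-77],[1,0,-77],[1,0,-77],[1,0,-77],[1,0,-77]],"turn":[[0,0,0],[0,0,0],[0,0,0],[0,0,0],[0,0,0],[0,0,0],[0,0,0],[0,0,0],[0,0,0],[0,0,0],[0,0,0]]}' 15
python3 -m handwheel '{"hand":[0.1,0.1,0.1,0.1,0.1,0.1],"translation":[[0,0,10],[0,0,40],[0,0,80],[0,0,120],[0,0,140],[0,0,140]],"turn":[[0,0,0],[0,0,0],[0,0,0],[0,0,0],[0,0,0],[0,0,0]]}'
python3 - <<'E'
from h import *; from fit import rot
from scipy.spatial.transform import Rotation as R
p,d,w=grab("scene"); o=robot.get_obs(); print(o["position"],o["tool_rot"],o["grip_width"],o["ft_force"])
C=np.array([.6725,.1548,.1045]);M=rot(3.4292)
print("ch axes",M.T.round(3).tolist())
for l in([60,0,90],[60,0,44]): t=C+M@np.array(l)/1e3; print(t,(t-o["position"])*1e3)
print(R.from_rotvec(.2618*M[:,1]).as_rotvec())
q=w[100:260,200:340].reshape(-1,3); k=q[(abs(q[:,0]-.4435)<.04)&(abs(q[:,1]+.16)<.04)]
print(np.sort(k[:,2])[[0]],[ (z,int(((k[:,2]*1000)//5*5==z).sum())) for z in range(0,220,5)])
E
```

```text
time: 2.57
position: [0.4449, -0.1606, 0.0453]
tool_rot: [0.99, 0.143, 0.001, 0.001]
ft_force: [0.6, -1.8, 4.9]
grip_width: 0.0235
grip_force: 15.0
time: 3.07
position: [0.4467, -0.1615, 0.1895]
tool_rot: [0.99, 0.144, 0.004, 0.003]
ft_force: [-0.3, 0.1, -0.7]
grip_width: 0.0234
grip_force: 15.0
[ 0.44542206 -0.16077743  0.18720881] [0.98964572 0.14349881 0.00230972 0.00202467] 0.023781759461590064 [-0.22367314 -0.05473334 -0.70083152]
ch axes [[-0.926, -0.274, -0.259], [0.284, -0.959, 0.0], [-0.248, -0.073, 0.966]]
[0.59458802 0.13175294 0.17590418] [149.16596497 292.53036774 -11.30463256]
[0.60600468 0.13513009 0.13147159] [160.58261917 295.9075159  -55.73722057]
[ 7.42618380e-02 -2.51046648e-01  1.81660242e-18]
[-0.00329863] [(0, 676), (5, 10), (10, 0), (15, 0), (20, 0), (25, 0), (30, 0), (35, 0), (40, 0), (45, 0), (50, 0), (55, 0), (60, 0), (65, 0), (70, 0), (75, 0), (80, 0), (85, 0), (90, 0), (95, 0), (100, 0), (105, 0), (110, 0), (115, 0), (120, 0), (125, 0), (130, 0), (135, 0), (140, 0), (145, 26), (150, 37), (155, 35), (160, 55), (165, 83), (170, 15), (175, 32), (180, 22), (185, 16), (190, 20), (195, 27), (200, 7), (205, 6), (210, 2), (215, 2)]
```

```bash
python3 -m handwheel '{"hand":[0.1,0.1,0.1,0.1,0.1,0.1,0.1,0.1,0.1,0.1,0.1,0.1],"translation":[[7,14,10],[20,40,20],[35,70,20],[51,100,20],[67,130,20],[83,162,20],[99,194,20],[115,225,20],[131,256,20],[143,280,20],[149,292,10],[149,292,0]],"turn":[[0,0,0],[0,0,0],[0.0074,-0.025,0],[0.0149,-0.05,0],[0.026,-0.088,0],[0.037,-0.126,0],[0.0483,-0.163,0],[0.0594,-0.201,0],[0.0668,-0.226,0],[0.0743,-0.251,0],[0.0743,-0.251,0],[0.0743,-0.251,0]]}'
python3 -m handwheel '{"hand":[0.1,0.1,0.1],"translation":[[0,0,0],[0,0,0],[0,0,0]],"turn":[[0,0,0],[0,0,0],[0,0,0]]}'
cat > st.py <<'E'
from h import *; from fit import rot
from scipy.spatial.transform import Rotation as R
C=np.array([.6725,.1548,.1045]);M=rot(3.4292)
def st():
    o=robot.get_obs(); T=M.T@R.from_quat(o["tool_rot"]).as_matrix()
    print("t",o["time"],"tcp ch mm",(M.T@(o["position"]-C)*1e3).round(2),"F ch",(M.T@o["ft_force"]).round(2),"w",round(o["grip_width"],4),"ax z",T[:,2].round(3),"y",T[:,1].round(3))
    return o
def puck(x0=15,x1=230,n="scene"):
    p,d,w=grab(n); l=((w-C)@M*1e3).reshape(-1,3); c=p.reshape(-1,3).astype(int)
    return p,l,c
E
python3 - <<'E'
from st import *
st()
p,l,c=puck()
cv2.imwrite("pics/place.png",cv2.resize(p[60:220,260:420,::-1],(560,560)))
k=l[(abs(l[:,0]-60)<35)&(abs(l[:,1])<35)&(l[:,2]>30)&(l[:,2]<75)]
for a in range(30,75,3):
    b=k[(k[:,2]>=a)&(k[:,2]<a+3)]
    if len(b): print(a,len(b),b.min(0).round(1),b.max(0).round(1))
E
```

```text
time: 4.12
position: [0.5931, 0.1345, 0.1828]
tool_rot: [0.981, 0.144, 0.128, -0.019]
ft_force: [-0.5, -0.7, -1.4]
grip_width: 0.0235
grip_force: 15.0
time: 4.37
position: [0.5925, 0.1308, 0.1837]
tool_rot: [0.981, 0.142, 0.128, -0.019]
ft_force: [0.6, -0.1, -0.7]
grip_width: 0.0235
grip_force: 15.0
t 4.3667 tcp ch mm [60.18  0.27 98.08] F ch [-0.33  0.23 -0.81] w 0.0235 ax z [ 0.002 -0.    -1.   ] y [ 0.001  1.    -0.   ]
51 3 [54.4 15.6 53.3] [72.6 17.6 53.9]
54 11 [39.3 -0.5 54.2] [81.7 20.1 56.8]
57 22 [37.8 -5.5 57.2] [73.8 22.2 60. ]
60 17 [39.9  2.2 60.4] [83.8 20.7 62.2]
63 20 [40.1 -0.1 63.1] [79.1 22.1 66. ]
66 19 [38.9  2.4 66.4] [80.8 21.8 68.7]
69 18 [38.5  2.  69.2] [80.5 22.9 72. ]
72 71 [ 38.  -18.2  72. ] [81.8 23.4 75. ]
```

View pics/place.png

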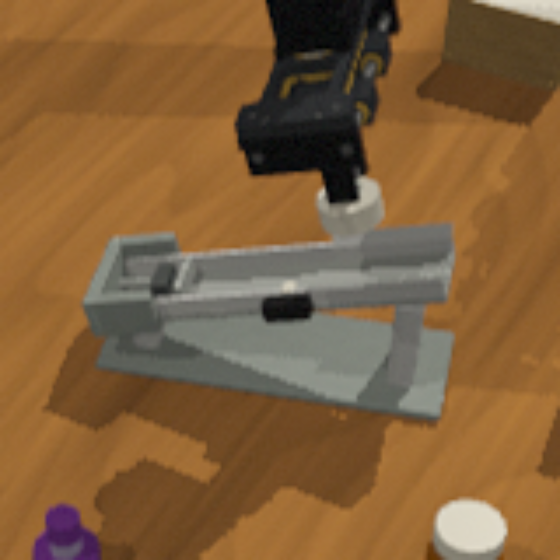

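The puck hangs centred over the loading end (disc at (350,207)), axis square to the floor; its underside is about 54 mm above it. Descending along the floor normal.

```bash
python3 -m handwheel '{"hand":[0.1,0.1,0.1,0.1,0.1,0.1],"translation":[[5,1.5,-19.3],[9.9,2.9,-38.6],[11.2,3.3,-43.5],[11.9,3.5,-46.4],[11.9,3.5,-46.4],[11.9,3.5,-46.4]],"turn":[[0,0,0],[0,0,0],[0,0,0],[0,0,0],[0,0,0],[0,0,0]]}'
python3 -c "from st import *;st()"
python3 -m handwheel '{"hand":[0.1,0.1,0.1,0.1,0.1],"translation":[[0.5,0.15,-1.9],[1,0.3,-3.9],[1,0.3,-3.9],[1,0.3,-3.9],[1,0.3,-3.9]],"turn":[[0,0,0],[0,0,0],[0,0,0],[0,0,0],[0,0,0]]}'
python3 -c "from st import *;st()"
```

```text
time: 4.92
position: [0.6056, 0.135, 0.1389]
tool_rot: [0.981, 0.142, 0.13, -0.019]
ft_force: [-0.1, -0.3, -0.9]
grip_width: 0.0232
grip_force: 15.0
t 4.9167 tcp ch mm [5.853e+01 4.000e-02 5.135e+01] F ch [ 0.45  0.29 -0.83] w 0.0232 ax z [-0.001  0.    -1.   ] y [0. 1. 0.]
time: 5.33
position: [0.6062, 0.1357, 0.1345]
tool_rot: [0.981, 0.142, 0.129, -0.019]
ft_force: [0.7, -0.1, -0.7]
grip_width: 0.0231
grip_force: 15.0
t 5.3333 tcp ch mm [58.86 -0.43 46.8 ] F ch [-0.4  0.3 -0.8] w 0.0231 ax z [-0. -0. -1.] y [-0.  1. -0.]
```

```bash
python3 -m handwheel '{"hand":[0.1,0.1,0.1,0.1],"translation":[[0.25,0.1,-1],[0.5,0.15,-1.9],[0.5,0.15,-1.9],[0.5,0.15,-1.9]],"turn":[[0,0,0],[0,0,0],[0,0,0],[0,0,0]]}'
python3 -c "from st import *;st()"
python3 -m handwheel '{"hand":[0.1,0.1,0.1,0.1],"translation":[[0.25,0.1,-1],[0.25,0.1,-1],[0.25,0.1,-1],[0.25,0.1,-1]],"turn":[[0,0,0],[0,0,0],[0,0,0],[0,0,0]]}'
python3 -c "from st import *;st()"
```

```text
time: 5.67
position: [0.6067, 0.1357, 0.1325]
tool_rot: [0.981, 0.142, 0.129, -0.019]
ft_force: [-1.4, -0.5, 2.2]
grip_width: 0.0234
grip_force: 15.0
t 5.6667 tcp ch mm [58.9  -0.34 44.8 ] F ch [0.91 0.12 2.49] w 0.0234 ax z [-0.  0. -1.] y [-0.  1.  0.]
time: 6.0
position: [0.6067, 0.1357, 0.1324]
tool_rot: [0.981, 0.142, 0.129, -0.019]
ft_force: [-3.6, -2.4, 8.4]
grip_width: 0.0233
grip_force: 15.0
t 6.0 tcp ch mm [58.91 -0.31 44.72] F ch [1.83 1.28 9.19] w 0.0233 ax z [-0.  0. -1.] y [-0.  1.  0.]
```

Seated: 9 N square to the floor. Releasing and lifting.

```bash
python3 -m handwheel '{"hand":[0.55,0.55,0.55,0.55,0.55,0.55],"translation":[[0,0,0.5],[0,0,0.5],[0,0,0.5],[0,0,0.5],[0,0,0.5],[0,0,0.5]],"turn":[[0,0,0],[0,0,0],[0,0,0],[0,0,0],[0,0,0],[0,0,0]]}'
python3 -m handwheel '{"hand":[0.55,0.55,0.55,0.55,0,0,0,0],"translation":[[-2.5,-0.7,9.7],[-7.4,-2.2,29],[-12.4,-3.6,48.3],[-14.9,-4.4,58],[-14.9,-4.4,58],[-14.9,-4.4,58],[-14.9,-4.4,58],[-14.9,-4.4,58]],"turn":[[0,0,0],[0,0,0],[0,0,0],[0,0,0],[0,0,0],[0,0,0],[0,0,0],[0,0,0]]}'
cat >> st.py <<'E'
def pk(save=None):
    for n in("scene","top"):
        p,l,c=puck(n=n)
        if save and n=="scene": cv2.imwrite(save,cv2.resize(p[90:190,270:400,::-1],(780,600)))
        for lo,hi in((17,23),(49,55)):
            m=(l[:,0]>20)&(l[:,0]<230)&(abs(l[:,1])<24)&(l[:,2]>lo)&(l[:,2]<hi); k=l[m]
            if len(k)>5: print(n,lo,len(k),"med",np.median(k,0).round(1),"x",np.percentile(k[:,0],[3,97]).round(1),"y",np.percentile(k[:,1],[3,97]).round(1))
E
python3 -c "from st import *;st();pk('pics/rel.png')"
```

```text
time: 6.5
position: [0.607, 0.1359, 0.1316]
tool_rot: [0.981, 0.142, 0.129, -0.019]
ft_force: [-0.2, 0.1, 0.8]
grip_width: 0.0468
grip_force: 0.0
time: 7.17
position: [0.5916, 0.1314, 0.1888]
tool_rot: [0.981, 0.142, 0.128, -0.019]
ft_force: [1.0, -0.0, 0.9]
grip_width: 0.0287
grip_force: 0.0
t 7.1667 tcp ch mm [ 59.56  -0.57 103.23] F ch [-1.13  0.29  0.68] w 0.0287 ax z [ 0.002 -0.001 -1.   ] y [-0.     1.    -0.001]
scene 17 160 med [71.4  5.  20. ] x [ 39.3 222.9] y [-17.7  20.1]
scene 49 47 med [59.8  1.3 52.2] x [50.  69.9] y [-10.8   9.7]
top 17 124 med [204.1   8.4  19.1] x [ 58.5 225.8] y [-15.2  20. ]
```

View pics/rel.png

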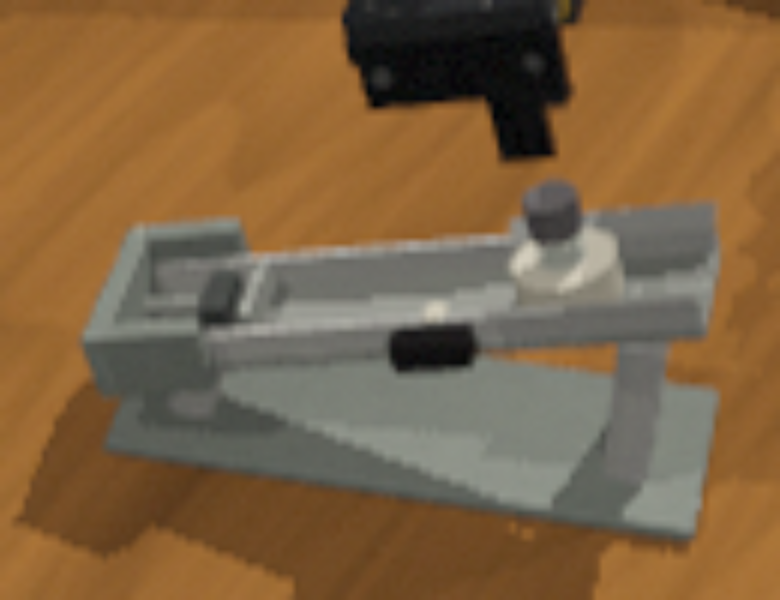

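Puck stands flat, free, at x≈59 mm, y≈0 (disc at (565,265), cap at (552,210)). Moving shut fingers behind it, uphill.

```bash
python3 -m handwheel '{"hand":[0,0,0,0,0,0,0,0,0,0],"translation":[[23.2,6.5,6.5],[46.4,13.2,13],[46.4,13.2,13],[51.4,14.7,-6.3],[56.3,16.1,-25.6],[61.3,17.6,-45],[64,18.4,-56],[65.7,18.9,-62.3],[65.7,18.9,-62.3],[65.7,18.9,-62.3]],"turn":[[0,0,0],[0,0,0],[0,0,0],[0,0,0],[0,0,0],[0,0,0],[0,0,0],[0,0,0],[0,0,0],[0,0,0]]}' 20
python3 -c "from st import *;st()"
```

```text
time: 8.1
position: [0.6577, 0.1503, 0.1274]
tool_rot: [0.981, 0.142, 0.129, -0.019]
ft_force: [0.7, -0.1, 0.5]
grip_width: 0.0003
grip_force: 0.0
t 8.1 tcp ch mm [ 8.97  0.1  26.16] F ch [-0.74  0.33  0.28] w 0.0003 ax z [ 0. -0. -1.] y [-0.  1. -0.]
```

```bash
python3 -m handwheel '{"hand":[0,0,0,0,0,0,0,0,0,0,0,0],"translation":[[-2.8,-0.8,-0.8],[-5.6,-1.6,-1.6],[-8.3,-2.5,-2.3],[-11.1,-3.3,-3.1],[-13.9,-4.1,-3.9],[-16.7,-4.9,-4.7],[-19.4,-5.8,-5.4],[-22.2,-6.6,-6.2],[-25,-7.4,-7],[-27.8,-8.2,-7.8],[-30.6,-9,-8.5],[-33.3,-9.9,-9.3]],"turn":[[0,0,0],[0,0,0],[0,0,0],[0,0,0],[0,0,0],[0,0,0],[0,0,0],[0,0,0],[0,0,0],[0,0,0],[0,0,0],[0,0,0]]}'
python3 -c "from st import *;st();pk()"
```

```text
time: 9.1
position: [0.6243, 0.1404, 0.1182]
tool_rot: [0.981, 0.142, 0.129, -0.019]
ft_force: [1.2, -0.3, 1.0]
grip_width: 0.0009
grip_force: 0.4
t 9.1 tcp ch mm [45.06  0.16 26.3 ] F ch [-1.26  0.65  0.69] w 0.0009 ax z [-0. -0. -1.] y [-0.  1. -0.]
scene 17 133 med [90.8  8.3 19.5] x [ 36.6 223.2] y [-14.9  19.9]
top 17 124 med [204.1   1.4  19. ] x [ 72.  225.8] y [-16.8  19.6]
```

```bash
python3 -m handwheel '{"hand":[0,0,0,0,0,0,0,0,0,0,0,0],"translation":[[-1.9,-0.5,-0.5],[-3.7,-1.1,-1],[-5.6,-1.6,-1.6],[-7.4,-2.2,-2.1],[-9.3,-2.7,-2.6],[-11.1,-3.3,-3.1],[-13,-3.8,-3.6],[-14.8,-4.4,-4.1],[-16.7,-4.9,-4.7],[-18.5,-5.5,-5.2],[-20.4,-6,-5.7],[-22.2,-6.6,-6.2]],"turn":[[0,0,0],[0,0,0],[0,0,0],[0,0,0],[0,0,0],[0,0,0],[0,0,0],[0,0,0],[0,0,0],[0,0,0],[0,0,0],[0,0,0]]}'
python3 - <<'E'
from st import *
st()
p,l,c=puck()
cv2.imwrite('pics/push.png',cv2.resize(p[80:190,265:400,::-1],(736,600)))
m=(l[:,0]>40)&(l[:,0]<150)&(abs(l[:,1])<22)&(l[:,2]>3)&(l[:,2]<56)&(c.min(1)>130); k=l[m]
for a in range(3,56,6):
    b=k[(k[:,2]>=a)&(k[:,2]<a+6)]
    if len(b):print(a,len(b),b.min(0).round(1),b.max(0).round(1))
E
```

```text
time: 10.2
position: [0.6038, 0.1341, 0.1129]
tool_rot: [0.981, 0.142, 0.131, -0.019]
ft_force: [1.6, 1.9, 1.0]
grip_width: 0.0005
grip_force: 1.7
t 10.2 tcp ch mm [67.12  0.37 26.66] F ch [-2.26 -1.41  0.47] w 0.0005 ax z [-0.004  0.001 -1.   ] y [0.    1.    0.001]
3 3 [140.5  -5.7   3.1] [148.    2.5   3.3]
9 1 [115.   18.7  13. ] [115.   18.7  13. ]
15 13 [84.5  9.6 18.4] [115.1  19.3  21. ]
21 18 [85.1  9.2 21.2] [116.8  20.6  23.9]
```

View pics/push.png

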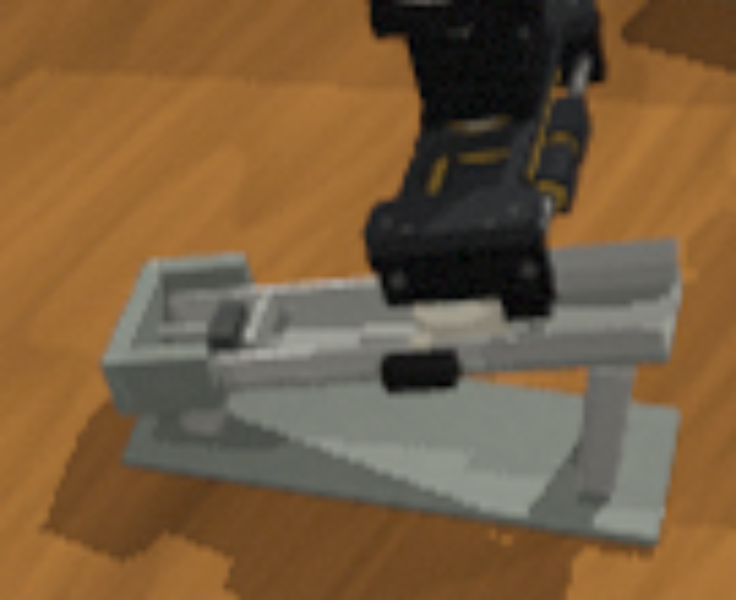

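The puck (disc at (460,320)) is flat at the roller, with the fingers behind it. Force is about 2 N. Continuing past the roller.

```bash
python3 -m handwheel '{"hand":[0,0,0,0,0,0,0,0,0,0,0,0],"translation":[[-1.9,-0.5,-0.6],[-3.7,-1.1,-1.2],[-5.6,-1.6,-1.8],[-7.4,-2.2,-2.4],[-9.3,-2.7,-3],[-11.1,-3.3,-3.5],[-13,-3.8,-4],[-14.8,-4.4,-4.5],[-16.7,-4.9,-5.1],[-18.5,-5.5,-5.6],[-20.4,-6,-6.1],[-22.2,-6.6,-6.6]],"turn":[[0,0,0],[0,0,0],[0,0,0],[0,0,0],[0,0,0],[0,0,0],[0,0,0],[0,0,0],[0,0,0],[0,0,0],[0,0,0],[0,0,0]]}'
python3 -c "from st import *;st()"
python3 -m handwheel '{"hand":[0,0,0,0,0,0,0],"translation":[[-1.9,-0.5,-0.5],[-3.7,-1.1,-1],[-5.6,-1.6,-1.6],[-7.4,-2.2,-2.1],[-9.3,-2.7,-2.6],[-11.1,-3.3,-3.1],[-13,-3.8,-3.6]],"turn":[[0,0,0],[0,0,0],[0,0,0],[0,0,0],[0,0,0],[0,0,0],[0,0,0]]}'
python3 - <<'E'
from st import *
st()
p,l,c=puck()
m=(l[:,0]>60)&(l[:,0]<180)&(abs(l[:,1])<22)&(l[:,2]>3)&(l[:,2]<26)&(c.min(1)>130); k=l[m]
print(len(k),np.percentile(k,[5,50,95],axis=0).round(1).tolist(), k.max(0))
E
```

```text
time: 11.25
position: [0.5792, 0.127, 0.105]
tool_rot: [0.981, 0.142, 0.128, -0.019]
ft_force: [0.4, 1.5, 1.8]
grip_width: 0.0003
grip_force: 0.8
t 11.25 tcp ch mm [93.92  0.16 25.64] F ch [-1.22 -1.36  1.52] w 0.0003 ax z [ 0.002 -0.    -1.   ] y [-0.  1. -0.]
time: 11.83
position: [0.5665, 0.1234, 0.1016]
tool_rot: [0.981, 0.142, 0.129, -0.019]
ft_force: [-0.4, -0.2, -0.8]
grip_width: 0.0004
grip_force: 0.1
t 11.8333 tcp ch mm [1.0751e+02 1.0000e-01 2.5790e+01] F ch [ 0.62  0.03 -0.62] w 0.0004 ax z [ 0.001 -0.    -1.   ] y [-0.  1. -0.]
27 [[126.2, 5.5, 8.1], [137.5, 14.6, 21.3], [157.7, 18.9, 22.8]] [176.77882098  19.74674162  23.34485548]
```

```bash
python3 -m handwheel '{"hand":[0,0,0,0,0,0,0,0,0,0],"translation":[[-1.4,-0.4,-0.4],[-2.8,-0.8,-0.8],[-4.2,-1.2,-1.2],[-5.6,-1.6,-1.6],[-6.9,-2.1,-1.9],[-8.3,-2.5,-2.3],[-9.7,-2.9,-2.7],[-11.1,-3.3,-3.1],[-11.1,-3.3,-3.1],[-11.1,-3.3,-3.1]],"turn":[[0,0,0],[0,0,0],[0,0,0],[0,0,0],[0,0,0],[0,0,0],[0,0,0],[0,0,0],[0,0,0],[0,0,0]]}'
python3 - <<'E'
from st import *
st()
p,l,c=puck()
cv2.imwrite('pics/push2.png',cv2.resize(p[80:190,265:400,::-1],(736,600)))
E
```

```text
time: 12.72
position: [0.5558, 0.1201, 0.0987]
tool_rot: [0.981, 0.142, 0.129, -0.019]
ft_force: [0.0, -0.2, -0.8]
grip_width: 0.0007
grip_force: 0.0
t 12.7167 tcp ch mm [119.13   0.12  25.9 ] F ch [ 0.2   0.18 -0.72] w 0.0007 ax z [ 0. -0. -1.] y [-0.  1. -0.]
```

View pics/push2.png

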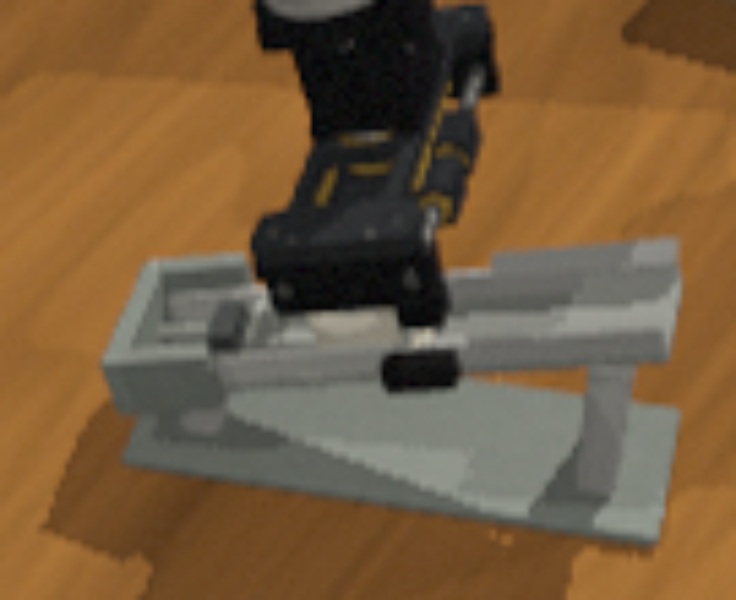

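The puck (disc at (350,325)) is past the roller (430,340) and still short of the stop plate at about (265,325), roughly 20 mm to go. Continuing gently.

```bash
python3 -m handwheel '{"hand":[0,0,0,0,0,0,0,0,0,0,0,0],"translation":[[-0.9,-0.3,-0.3],[-1.9,-0.5,-0.5],[-2.8,-0.8,-0.8],[-3.7,-1.1,-1],[-4.6,-1.4,-1.3],[-5.6,-1.6,-1.6],[-6.5,-1.9,-1.8],[-7.4,-2.2,-2.1],[-8.3,-2.5,-2.3],[-9.3,-2.7,-2.6],[-10.2,-3,-2.9],[-11.1,-3.3,-3.1]],"turn":[[0,0,0],[0,0,0],[0,0,0],[0,0,0],[0,0,0],[0,0,0],[0,0,0],[0,0,0],[0,0,0],[0,0,0],[0,0,0],[0,0,0]]}'
python3 -c "from st import *;st()"
python3 -m handwheel '{"hand":[0,0,0,0,0,0],"translation":[[-0.6,-0.15,-0.2],[-1.1,-0.3,-0.3],[-1.7,-0.5,-0.5],[-2.2,-0.7,-0.6],[-2.8,-0.8,-0.8],[-2.8,-0.8,-0.8]],"turn":[[0,0,0],[0,0,0],[0,0,0],[0,0,0],[0,0,0],[0,0,0]]}'
python3 -c "from st import *;st()"
```

```text
time: 13.77
position: [0.5449, 0.1168, 0.0957]
tool_rot: [0.981, 0.142, 0.129, -0.019]
ft_force: [0.9, -0.4, -0.1]
grip_width: 0.0001
grip_force: 0.2
t 13.7667 tcp ch mm [130.92   0.21  25.93] F ch [-0.74  0.68 -0.26] w 0.0001 ax z [-0.  0. -1.] y [-0.  1.  0.]
time: 14.27
position: [0.5419, 0.116, 0.0948]
tool_rot: [0.981, 0.142, 0.129, -0.019]
ft_force: [-0.3, -0.3, 0.1]
grip_width: 0.0002
grip_force: 0.1
t 14.2667 tcp ch mm [1.3412e+02 1.2000e-01 2.5870e+01] F ch [0.37 0.22 0.2 ] w 0.0002 ax z [ 0. -0. -1.] y [-0.  1. -0.]
```

```bash
python3 -m handwheel '{"hand":[0,0,0,0,0,0],"translation":[[-0.5,-0.1,-0.1],[-0.9,-0.3,-0.3],[-1.4,-0.4,-0.4],[-1.9,-0.5,-0.5],[-1.9,-0.5,-0.5],[-1.9,-0.5,-0.5]],"turn":[[0,0,0],[0,0,0],[0,0,0],[0,0,0],[0,0,0],[0,0,0]]}' >/dev/null
python3 -c "from st import *;st()"
```

```text
t 14.7667 tcp ch mm [1.3619e+02 2.0000e-02 2.5900e+01] F ch [-0.05 -0.66  0.28] w 0.0004 ax z [ 0. -0. -1.] y [-0.  1. -0.]
```

```bash
python3 -m handwheel '{"hand":[0,0,0,0],"translation":[[-0.5,-0.1,-0.1],[-0.9,-0.3,-0.3],[-0.9,-0.3,-0.3],[-0.9,-0.3,-0.3]],"turn":[[0,0,0],[0,0,0],[0,0,0],[0,0,0]]}' >/dev/null
python3 -c "from st import *;st()"
```

```text
t 15.1 tcp ch mm [1.370e+02 1.200e-01 2.589e+01] F ch [-0.2  -0.35 -0.24] w 0.0006 ax z [ 0. -0. -1.] y [-0.  1. -0.]
```

```bash
python3 -m handwheel '{"hand":[0,0,0,0,0,0],"translation":[[-0.5,-0.1,-0.1],[-0.9,-0.3,-0.3],[-1.4,-0.4,-0.4],[-1.9,-0.5,-0.5],[-1.9,-0.5,-0.5],[-1.9,-0.5,-0.5]],"turn":[[0,0,0],[0,0,0],[0,0,0],[0,0,0],[0,0,0],[0,0,0]]}' >/dev/null
python3 - <<'E'
from st import *
st()
p,l,c=puck()
cv2.imwrite('pics/push3.png',cv2.resize(p[80:190,265:400,::-1],(736,600)))
E
```

```text
t 15.6 tcp ch mm [1.3918e+02 1.0000e-02 2.5890e+01] F ch [ 0.08 -0.25 -0.17] w 0.0004 ax z [ 0. -0. -1.] y [-0.  1. -0.]
```

View pics/push3.png

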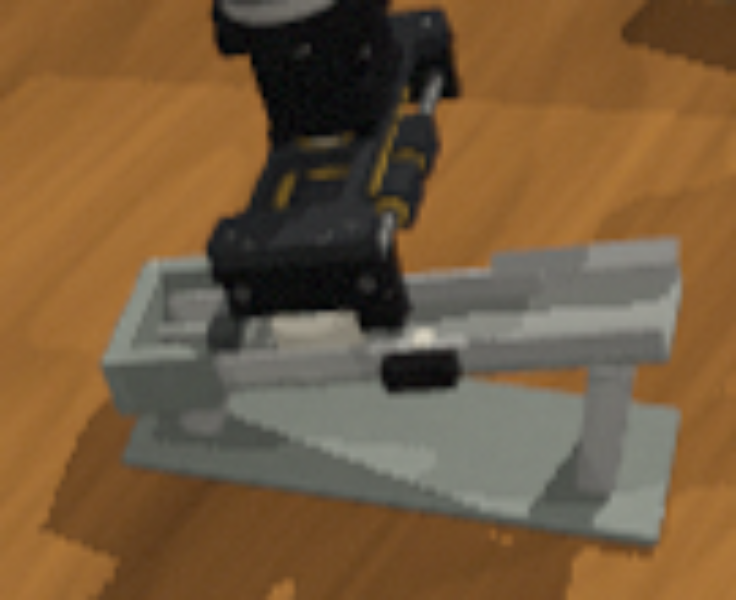

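The disc (272–365, 325) is now only a few mm short of the stop plate. Stepping on by 1 mm at a time.

```bash
python3 -m handwheel '{"hand":[0,0,0,0],"translation":[[-0.5,-0.1,-0.1],[-0.9,-0.3,-0.3],[-0.9,-0.3,-0.3],[-0.9,-0.3,-0.3]],"turn":[[0,0,0],[0,0,0],[0,0,0],[0,0,0]]}' >/dev/null
python3 -c "from st import *;st()"
```

```text
t 15.9833 tcp ch mm [1.400e+02 1.000e-01 2.587e+01] F ch [-0.79  0.15 -0.63] w 0.0005 ax z [ 0. -0. -1.] y [-0.  1. -0.]
```

```bash
python3 -m handwheel '{"hand":[0,0,0,0],"translation":[[-0.5,-0.1,-0.1],[-0.9,-0.3,-0.3],[-0.9,-0.3,-0.3],[-0.9,-0.3,-0.3]],"turn":[[0,0,0],[0,0,0],[0,0,0],[0,0,0]]}' >/dev/null
python3 -c "from st import *;st()"
```

```text
t 16.3167 tcp ch mm [140.96   0.16  25.85] F ch [-1.   -0.67  0.1 ] w 0.0004 ax z [-0. -0. -1.] y [-0.  1. -0.]
```

```bash
python3 -m handwheel '{"hand":[0,0,0,0],"translation":[[-0.5,-0.1,-0.1],[-0.9,-0.3,-0.3],[-0.9,-0.3,-0.3],[-0.9,-0.3,-0.3]],"turn":[[0,0,0],[0,0,0],[0,0,0],[0,0,0]]}' >/dev/null
python3 -c "from st import *;st()"
```

```text
t 16.65 tcp ch mm [141.98   0.18  25.79] F ch [-0.85 -0.37  0.98] w 0.0005 ax z [ 0. -0. -1.] y [-0.  1. -0.]
```

```bash
python3 -m handwheel '{"hand":[0,0,0,0],"translation":[[-0.5,-0.1,-0.1],[-0.9,-0.3,-0.3],[-0.9,-0.3,-0.3],[-0.9,-0.3,-0.3]],"turn":[[0,0,0],[0,0,0],[0,0,0],[0,0,0]]}' >/dev/null
python3 -c "from st import *;st()"
```

```text
t 16.9833 tcp ch mm [143.03   0.19  25.72] F ch [ 0.12 -0.13  0.17] w 0.0009 ax z [ 0. -0. -1.] y [-0.  1. -0.]
```

```bash
python3 -m handwheel '{"hand":[0,0,0,0],"translation":[[-0.5,-0.1,-0.1],[-0.9,-0.3,-0.3],[-0.9,-0.3,-0.3],[-0.9,-0.3,-0.3]],"turn":[[0,0,0],[0,0,0],[0,0,0],[0,0,0]]}' >/dev/null
python3 - <<'E'
from st import *
for k in range(4):
    st(); p,l,c=puck()
m=(l[:,0]>100)&(l[:,0]<215)&(abs(l[:,1])<22)&(l[:,2]>14)&(l[:,2]<26); k=l[m]; cc=c[m]
for a in range(150,215,3):
    b=(k[:,0]>=a)&(k[:,0]<a+3)
    if b.any(): print(a,b.sum(),np.median(k[b],0).round(1),np.median(cc[b],0))
E
```

```text
t 17.3167 tcp ch mm [144.02   0.24  25.68] F ch [-0.46  0.2   1.37] w 0.0006 ax z [ 0. -0. -1.] y [-0.  1. -0.]
t 17.3667 tcp ch mm [143.99   0.22  25.68] F ch [-0.49 -1.16  0.35] w 0.0002 ax z [ 0. -0. -1.] y [-0.  1. -0.]
t 17.4167 tcp ch mm [144.01   0.19  25.67] F ch [-0.84  0.45  0.56] w 0.0004 ax z [ 0. -0. -1.] y [-0.  1. -0.]
t 17.4667 tcp ch mm [144.03   0.2   25.68] F ch [0.06 0.01 0.05] w 0.0002 ax z [ 0. -0. -1.] y [-0.  1. -0.]
150 3 [150.8   6.5  16.6] [ 7. 13. 11.]
153 4 [154.7   8.4  18.4] [97.  93.5 82. ]
156 5 [157.3  11.1  17.4] [137. 132. 118.]
159 6 [160.6  13.   18.9] [134.5 129.  116. ]
162 6 [163.7  12.6  20. ] [138.5 134.5 120. ]
165 5 [166.2  17.6  19.8] [149. 144. 129.]
168 10 [169.3  17.6  19.6] [142.  137.5 122.5]
171 3 [172.1  11.   21.8] [138. 133. 120.]
174 6 [174.9  15.3  19.8] [140.  134.5 120.5]
177 5 [178.4  16.8  19.3] [142. 136. 122.]
180 5 [181.7  13.5  21.3] [161. 156. 141.]
183 4 [184.4  16.9  19. ] [139.5 135.5 121. ]
186 4 [187.1  14.1  20.1] [151.5 147.5 132. ]
189 4 [190.1  12.3  19.5] [143.5 138.5 124. ]
192 3 [192.5  11.3  20.5] [136. 130. 115.]
195 2 [195.5   8.8  20.5] [143.5 139.5 124. ]
198 8 [199.   11.9  18.8] [104.  105.5  98. ]
201 4 [203.6  14.3  18.3] [113.  113.5 106. ]
204 1 [206.1   4.7  16.7] [89. 90. 85.]
207 3 [208.7   1.   17.4] [51. 52. 49.]
210 3 [212.4  12.8  16.2] [41. 40. 41.]
213 3 [213.2   6.2  17.7] [45. 47. 46.]
```

```bash
python3 -m handwheel '{"hand":[0,0,0,0],"translation":[[-0.5,-0.1,-0.1],[-0.9,-0.3,-0.3],[-0.9,-0.3,-0.3],[-0.9,-0.3,-0.3]],"turn":[[0,0,0],[0,0,0],[0,0,0],[0,0,0]]}' >/dev/null
python3 -c "from st import *
for k in range(3): st(); camera('top')"
```

```text
t 17.85 tcp ch mm [144.43   0.43  25.68] F ch [-0.96  0.24  0.35] w 0.0005 ax z [-0.001  0.    -1.   ] y [-0.  1.  0.]
t 17.9 tcp ch mm [144.44   0.41  25.7 ] F ch [-2.24 -1.66  0.51] w 0.0004 ax z [-0.001  0.    -1.   ] y [-0.  1.  0.]
t 17.95 tcp ch mm [144.45   0.41  25.71] F ch [-1.84  0.13  0.77] w 0.0003 ax z [-0.001  0.    -1.   ] y [-0.  1.  0.]
```

```bash
python3 -m handwheel '{"hand":[0,0,0,0],"translation":[[-0.5,-0.1,-0.1],[-0.9,-0.3,-0.3],[-0.9,-0.3,-0.3],[-0.9,-0.3,-0.3]],"turn":[[0,0,0],[0,0,0],[0,0,0],[0,0,0]]}' >/dev/null
python3 -c "from st import *
for k in range(3): st(); camera('top')"
```

```text
t 18.3333 tcp ch mm [145.05   0.61  25.7 ] F ch [-3.65 -0.2   0.29] w 0.0006 ax z [-0.002  0.001 -1.   ] y [-0.     1.     0.001]
t 18.3833 tcp ch mm [145.05   0.63  25.72] F ch [-3.77  0.12  1.2 ] w 0.0006 ax z [-0.002  0.001 -1.   ] y [-0.     1.     0.001]
t 18.4333 tcp ch mm [145.12   0.63  25.7 ] F ch [-4.21  0.88  0.36] w 0.0002 ax z [-0.002  0.001 -1.   ] y [-0.     1.     0.001]
```

The stop is felt: force rises to about 4 N over 1 mm. Backing off slowly, then lifting clear.

```bash
python3 -m handwheel '{"hand":[0,0,0,0,0,0,0,0,0,0,0,0],"translation":[[0.2,0.1,0.1],[0.5,0.1,0.1],[0.7,0.2,0.2],[0.9,0.3,0.3],[1.2,0.3,0.3],[1.4,0.4,0.4],[1.9,0.5,0.5],[2.3,0.7,0.6],[2.8,0.8,0.8],[4.6,1.4,1.3],[7.4,2.2,2.1],[9.3,2.7,2.6]],"turn":[[0,0,0],[0,0,0],[0,0,0],[0,0,0],[0,0,0],[0,0,0],[0,0,0],[0,0,0],[0,0,0],[0,0,0],[0,0,0],[0,0,0]]}'
python3 -m handwheel '{"hand":[0,0,0,0,0,0,0,0],"translation":[[-2.5,-0.7,9.7],[-7.4,-2.2,29],[-12.4,-3.6,48.3],[-17.4,-5.1,67.6],[-15,-5,100],[0,0,130],[20,0,150],[40,0,150]],"turn":[[0,0,0],[0,0,0],[0,0,0],[0,0,0],[0,0,0],[0,0,0],[0,0,0],[0,0,0]]}'
python3 -c "from st import *;st();pk('pics/end.png')"
```

```text
time: 19.48
position: [0.5399, 0.1156, 0.0938]
tool_rot: [0.981, 0.142, 0.128, -0.019]
ft_force: [-0.2, -0.6, 0.8]
grip_width: 0.0005
grip_force: 0.0
time: 20.15
position: [0.5831, 0.1156, 0.2505]
tool_rot: [0.98, 0.143, 0.134, -0.018]
ft_force: [0.5, -1.4, 0.1]
grip_width: 0.0002
grip_force: 0.0
t 20.15 tcp ch mm [ 55.73  12.19 166.09] F ch [-0.1   1.51  0.07] w 0.0002 ax z [-0.01   0.003 -1.   ] y [-0.001  1.     0.003]
scene 17 147 med [185.8   4.9  20.2] x [155.  223.5] y [-17.7  20. ]
scene 49 42 med [ 1.748e+02 -1.000e-01  5.250e+01] x [165.4 185. ] y [-13.1   9.5]
top 17 260 med [184.3   3.   19.6] x [156.9 224.6] y [-20.7  19.7]
top 49 83 med [177.   -0.6  52.2] x [167.4 187.5] y [-10.5   9.1]
```

View pics/end.png

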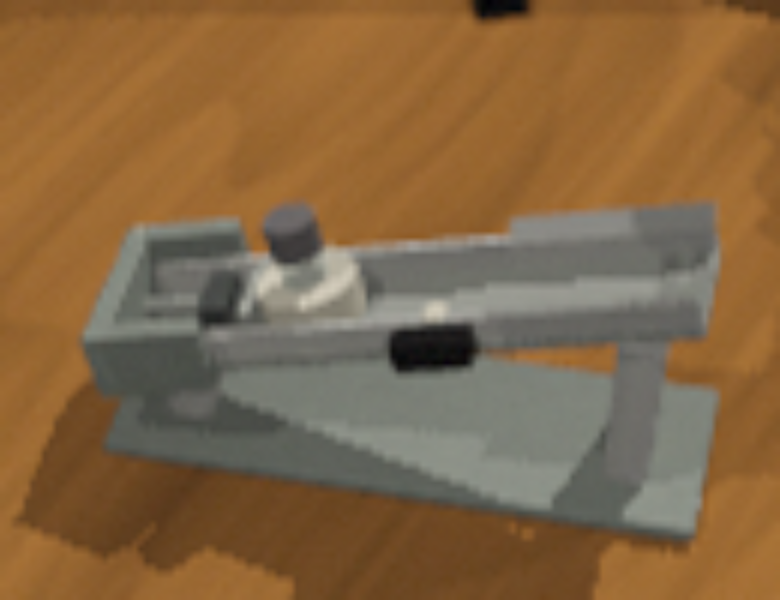

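The puck stands flat against the stop plate (disc at (310,290), cap (290,232), x≈176 mm), and the arm is clear. Settling, then handing in.

```bash
python3 -m handwheel '{"hand":[0,0,0,0,0,0],"translation":[[0,0,0],[0,0,0],[0,0,0],[0,0,0],[0,0,0],[0,0,0]],"turn":[[0,0,0],[0,0,0],[0,0,0],[0,0,0],[0,0,0],[0,0,0]]}' >/dev/null
python3 -c "from rig import hand_in; print(hand_in())"
```

```text
the job is handed in; nothing more can be done
None
```

The puck was set down in the loading end, pushed past the roller and left flat against the escapement stop (about 4 N at most read at the wrist, limit 14 N). The job is handed in, but no verdict was returned, and I did not re-measure the other bench items.

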